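# Put the pipe samples back in size order on the sample stand

### The arm

A 7-joint arm with a two-finger parallel gripper is mounted at the origin on the work surface. World frame = base frame: x ahead of the robot, y to its left, z up, the work surface at z = 0. Lengths are in m, angles in rad, forces in N, time in s.
With the tool pointing down it reaches from about 0.4 to 0.85 m from the base axis. Payload 10.4 kg.
Tool frame: the origin (TCP) lies midway between the tips of the shut fingers; the grasp point (between the pads) lies manip.grip_depth behind it (manip.grip_depth is the distance from the TCP to the grasp point, in m); z points along the fingers, x is the direction in which the jaws open and shut, and the axes are right-handed (so a half turn about z gives the same grasp; the last joint's range is limited). The gripper opens to 85 mm and grips with 20 to 120 N. Pads are 22 mm wide; open, the fingers measure 114 mm over their backs; the gripper's body (76 mm by 85 mm) begins 54 mm behind the grasp point. The pads swing forward as they close: fully open they stand 13 mm farther back than shut.
Start: joints at [-1.244, 0.332, -0.065, 1.46, 0.022, 1.35, -0.088], TCP at [0.214, 0.587, 0.231] pointing down, gripper open.
Joint ranges: [-2.6, 2.6], [-0.5, 2.12], [-1.47, 1.34], [0.16, 2.42], [-1.27, 4.41], [0.06, 2.06], [-2.6, 2.6]. Speed limits (rad/s): [2.22, 2.22, 2.79, 2.79, 3.14, 3.14, 3.14].

### API

Orientations are given as a unit quaternion [x, y, z, w].
In Python, from workcell import manip gives the robot as it stands. The module is installed in compiled form; this text tells all that it offers.
- The arm moves only by the tool send_rows, never from a script. Its argument "steps" is a list of rows, each a list of 2 entries, a list of its own where there are three numbers: the shift along the tool's x, y, z in m, then the turn about the tool's z in rad. In form: [[[x, y, z], spin], ...]. A call has exactly 8 rows; each row is the pose to reach, as a shift and turn from the pose commanded when the call began, along the tool's axes at that moment; what a row does not reach only later rows make up. A row lasts 1/8 s, in which the tool goes at most 62.5 mm and 10.7 degrees, less where a joint would pass 70% of its speed; a pose out of reach is approached as far as the arm can. A call with a gripper value outside its range is refused whole. "hand" is the opening, from 0 (shut) to 1 (fully open), set as the call begins (left out, the last holds). The fingers move at their own pace and stop on an object; "force" is the grip in N (left out, the last holds). Time passes only in rows, so rows that repeat a pose let the fingers close, or fill a call up. It gives the time, the measured TCP pose, the force and the opening at its end, in the units of the state.
- manip.get_obs(): the state, without advancing time (a new reading comes with each control period).
- manip.camera(name): name is "scene" or "top" or "wrist"; returns (picture, depth): 384x512x3 uint8, red, green, blue; 384x512 float32, m along the optical axis (not along the pixel's ray), 0 where there is no reading.
- manip.camera_info(name): a dict with "intrinsics" (3x3 intrinsics, pixels), "dist_coeffs" ([k1, k2, p1, p2, k3] as OpenCV has them; the pictures are not rectified), "pose" (4x4, takes a point from camera to world coordinates); the wrist camera has in their place "T_tool_cam" (4x4, takes a point from camera to tool coordinates, whose origin is the TCP and whose axes are the tool frame's). Camera axes: x right, y up, looking along -z (the intrinsics and any distortion apply to the point x, -y, -z); pixel columns grow to the right and rows downward; lengths in m; the calibration is good to about 2 mm. A picture is of the moment at which its call begins: read the wrist's pose just before it. camera_info takes no time and is no camera call.
- manip.hand_in(): hands the job in, once; it reports no verdict.
The state is a dict: "clock": time; "joint_pos": joint angles; "joint_velocities": joint speeds; "tau": joint torques, N m; "position": TCP position; "ee_rot": TCP orientation; "ft_force": force on the tool from outside, world axes, zero at the start; "torque": the same for the moment, N m; "grip_width": opening from 0.0 (shut) to 1.0 (fully open).
Only numpy, scipy, OpenCV 4.12 (cv2) and the standard library are available. Lean on these libraries where they do the work, as an engineer would, in place of code of your own. Each camera call takes 0.05 s, during which the arm holds its last target.

### The job

On the sample stand only the thinnest and the thickest pipe sample are left, one at each end. Put the other four back on the empty pads between them, one to a pad, so that the pipes step up in diameter along the row from the thin end to the thick end. Stand each upright in the middle of its pad, painted end up, lowering it onto the pad before letting go rather than dropping it, and do not shift or knock over the two end samples.

Things in the scene. Friction and masses are not known exactly. Their poses are not given: they have to be found in the camera images.
- sample_27_mid (a point): Loose pipe sample, top end painted yellow: a cut piece of steel pipe, 27.2 mm outside diameter, 2.8 mm wall, 70 mm tall, open at both ends, about 0.12 kg, standing upright on the desk at the start. The point is on its axis, half-way up (35 mm above its foot); z runs up along the axis. Its yaw has no meaning.
- sample_34_mid (a point): Loose pipe sample, top end painted green: a cut piece of steel pipe, 34.0 mm outside diameter, 3.2 mm wall, 70 mm tall, open at both ends, about 0.17 kg, standing upright on the desk at the start. The point is on its axis, half-way up (35 mm above its foot); z runs up along the axis. Its yaw has no meaning.
- sample_49_mid (a point): Loose pipe sample, top end painted blue: a cut piece of steel pipe, 48.6 mm outside diameter, 3.5 mm wall, 70 mm tall, open at both ends, about 0.27 kg, standing upright on the desk at the start. The point is on its axis, half-way up (35 mm above its foot); z runs up along the axis. Its yaw has no meaning.
- sample_61_mid (a point): Loose pipe sample, top end painted red: a cut piece of steel pipe, 60.5 mm outside diameter, 3.8 mm wall, 70 mm tall, open at both ends, about 0.37 kg, standing upright on the desk at the start. The point is on its axis, half-way up (35 mm above its foot); z runs up along the axis. Its yaw has no meaning.
- end_17_mid (a point): The thinnest pipe sample, top end painted white, 17.3 mm outside diameter, 70 mm tall, loose and light (0.06 kg), already standing on the pad at one end of the sample stand (which end varies). The point is on its axis, half-way up. It stays where it is.
- end_76_mid (a point): The thickest pipe sample, top end painted black, 76.3 mm outside diameter, 70 mm tall, loose (0.52 kg), already standing on the pad at the other end of the sample stand. The point is on its axis, half-way up. It stays where it is.
- pad_1: Empty pad 1 of the sample stand: a round black rubber pad, 80 mm across and 3 mm thick. Origin at the centre of its top face, z up, y along the row. Pads are 90 mm apart centre to centre; pad_1 to pad_4, in this order, are the four inner ones of the stand's straight row of six; the end samples stand on the two outer pads, next to pad_1 and pad_4.
- pad_2: Empty pad 2 of the sample stand: a round black rubber pad, 80 mm across and 3 mm thick. Origin at the centre of its top face, z up, y along the row. The stand is a fixed plywood plinth, 560 mm long (y), 123 mm deep (x), 18 mm high (its long edges 22 mm); pad tops are 21 mm above the desk.
- pad_3: Empty pad 3 of the sample stand: a round black rubber pad, 80 mm across and 3 mm thick. Origin at the centre of its top face, z up, y along the row. The stand's place and angle on the desk vary, and so does which end is the thin one.
- pad_4: Empty pad 4 of the sample stand: a round black rubber pad, 80 mm across and 3 mm thick. Origin at the centre of its top face, z up, y along the row. Next to it is the other outer pad.

How it is judged:
At the end, for the whole second after the job is handed in: The four samples stand upright (within 0.1 rad, painted end up), at rest and released, each within 12 mm of the centre of its own pad and resting on it, the diameters growing from the thin end sample to the thick one; the two end samples are upright and within 10 mm of where they were (((horizontal distance between end_17_mid and pad_1 below 0.12 m and horizontal distance between end_76_mid and pad_4 below 0.12 m and horizontal distance between sample_27_mid and pad_1 below 0.012 m and horizontal distance between sample_34_mid and pad_2 below 0.012 m and horizontal distance between sample_49_mid and pad_3 below 0.012 m and horizontal distance between sample_61_mid and pad_4 below 0.012 m) or (horizontal distance between end_17_mid and pad_4 below 0.12 m and horizontal distance between end_76_mid and pad_1 below 0.12 m and horizontal distance between sample_27_mid and pad_4 below 0.012 m and horizontal distance between sample_34_mid and pad_3 below 0.012 m and horizontal distance between sample_49_mid and pad_2 below 0.012 m and horizontal distance between sample_61_mid and pad_1 below 0.012 m)) and z of sample_27_mid in the frame of pad_1 between 0.03 and 0.04 m and angle between each of sample_27_mid, sample_34_mid, sample_49_mid, sample_61_mid, end_17_mid, end_76_mid's own z axis and vertical below 0.1 rad and linear speed of each of sample_27, sample_34, sample_49, sample_61 below 0.02 m/s and z of sample_34_mid in the frame of pad_1 between 0.03 and 0.04 m and z of sample_49_mid in the frame of pad_1 between 0.03 and 0.04 m and z of sample_61_mid in the frame of pad_1 between 0.03 and 0.04 m and distance of each of end_17_mid, end_76_mid from where it was at the start of the episode below 0.01 m); the robot touches nothing.
It fails at once if an end sample was shifted more than 20 mm or knocked over (distance of any of end_17_mid, end_76_mid from where it was at the start of the episode above 0.02 m or angle between any of end_17_mid, end_76_mid's own z axis and vertical above 0.35 rad).
It fails at once if a sample was let go or dropped while its foot was more than 12 mm above the pads ((z of sample_27_mid in the frame of pad_1 above 0.047 m and contact force between sample_27 and the fingers below 0.05 N) or (z of sample_34_mid in the frame of pad_1 above 0.047 m and contact force between sample_34 and the fingers below 0.05 N) or (z of sample_49_mid in the frame of pad_1 above 0.047 m and contact force between sample_49 and the fingers below 0.05 N) or (z of sample_61_mid in the frame of pad_1 above 0.047 m and contact force between sample_61 and the fingers below 0.05 N)).
It also fails if it takes over 106 s, if anything falls off the work surface, if the arm or the gripper's body presses on something with over 40 N, if the wrist force passes 120 N, or if a joint passes its speed limit or range.

## Working session

There is one attempt and no reset: what is moved stays moved. The work goes in short steps, Python scripts to look and compute and a tool call to move; the robot and the scene stay as the last step left them, time stands still between calls to the robot, and variables do not carry over. Pictures are saved under pics/ and viewed, and the job is handed in when it is done.

Besides the shell and the picture viewer there is one more tool, called after ">>>" as name(argument=value, ...) on one line, values as JSON. send_rows: Moves the arm, as the interface text tells. Its arguments: {"type":"object","properties":{"steps":{"type":"array"},"hand":{"type":"number"},"force":{"type":"number"}},"required":["steps"]}

```bash
mkdir -p pics; python3 - <<'E'
from workcell import manip
import numpy as np, cv2
print(manip.get_obs()); print(manip.grip_depth)
for n in ("scene","top","wrist"):
    print(n,manip.camera_info(n))
for n in ("scene","top"):
    p,d=manip.camera(n); cv2.imwrite(f"pics/{n}0.png",p[:,:,::-1]); np.save(f"pics/{n}0_d.npy",d)
E
```

```text
{'clock': 0.0, 'joint_pos': array([-1.24361161,  0.33288958, -0.06469102,  1.46095193,  0.02162049,
        1.34990227, -0.08850976]), 'joint_velocities': array([-5.58826056e-04, -2.61030779e-04,  3.97286515e-04,  8.78814629e-05,
       -1.97714335e-04, -7.80531992e-04,  4.66309342e-04]), 'tau': array([-1.75835947e-03, -6.25437427e+01,  4.80403961e-02, -3.91593575e+01,
        1.61182584e-02,  1.02362290e-02,  2.16203563e-05]), 'position': array([0.21407106, 0.58678972, 0.23049979]), 'ee_rot': array([ 8.19355796e-01,  5.73284878e-01, -5.68959715e-04,  4.53386272e-04]), 'ft_force': array([-0.35362858,  0.06186215, -0.46417991]), 'torque': array([-0.0060868 ,  0.02922462, -0.0057678 ]), 'grip_width': 0.9966179678752773}
0.0187
scene {'intrinsics': array([[499.81224598,   0.        , 254.07514642],
       [  0.        , 499.81224598, 195.01769765],
       [  0.        ,   0.        ,   1.        ]]), 'dist_coeffs': array([-0.09549593,  0.        ,  0.        ,  0.        ,  0.        ]), 'pose': array([[ 0.34480272, -0.73550684,  0.58321589,  1.10960225],
       [ 0.93855884,  0.2799214
[... 687 characters left out ...]
[ 0.00000000e+00,  0.00000000e+00,  0.00000000e+00,
         1.00000000e+00]])}
wrist {'intrinsics': array([[264.62485905,   0.        , 256.31191433],
       [  0.        , 264.62485905, 187.92268113],
       [  0.        ,   0.        ,   1.        ]]), 'dist_coeffs': array([-0.01348422,  0.        ,  0.        ,  0.        ,  0.        ]), 'T_tool_cam': array([[ 9.99999826e-01, -5.22635880e-04,  2.72846680e-04,
         1.82319278e-04],
       [-4.14421602e-04, -9.52284083e-01, -3.05212801e-01,
        -7.90468714e-02],
       [ 4.19342712e-04,  3.05212635e-01, -9.52284134e-01,
        -1.42863375e-01],
       [ 0.00000000e+00,  0.00000000e+00,  0.00000000e+00,
         1.00000000e+00]])}
```

View pics/scene0.png

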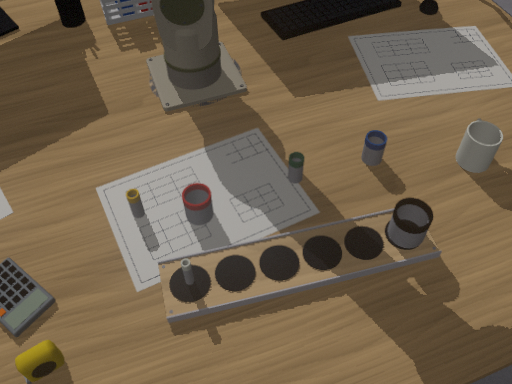

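View pics/top0.png

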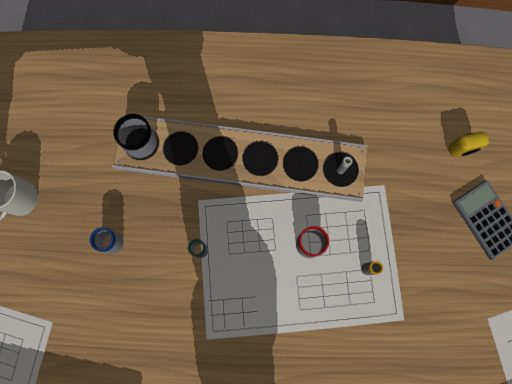

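```bash
cat > h.py <<'E'
import numpy as np, cv2
from workcell import manip
def world_rays(name,uv,T=None):
    ci=manip.camera_info(name)
    u=cv2.undistortPoints(np.asarray(uv,float).reshape(-1,1,2),ci["intrinsics"],ci["dist_coeffs"]).reshape(-1,2)
    d=np.c_[u[:,0],-u[:,1],-np.ones(len(u))]
    P=ci["pose"] if T is None else T
    return P[:3,3], d@P[:3,:3].T
def cast(name,uv,z,T=None):
    o,d=world_rays(name,uv,T); t=(z-o[2])/d[:,2]; return o+d*t[:,None]
def deproj(name,uv,depth,T=None):
    o,d=world_rays(name,uv,T); return o+d*np.asarray(depth)[:,None]
def circ(p):
    p=np.asarray(p); A=np.c_[2*p,np.ones(len(p))]; s=np.linalg.lstsq(A,(p**2).sum(1),rcond=None)[0]
    return s[:2],np.sqrt(s[2]+s[:2]@s[:2])
def masks(p):
    h=cv2.cvtColor(p,cv2.COLOR_RGB2HSV); H,S,V=cv2.split(h)
    return {"red":((H<8)|(H>172))&(S>150)&(V>50),"blue":(H>105)&(H<130)&(S>100)&(V>30),
     "green":(H>60)&(H<100)&(S>60)&(V>20),"yellow":(H>20)&(H<32)&(S>180)&(V>60)}
E
python3 - <<'E'
from h import *
for n in("top","scene"):
    p=cv2.imread(f"pics/{n}0.png")[:,:,::-1].copy(); d=np.load(f"pics/{n}0_d.npy")
    for k,m in masks(p).items():
        nl,l,st,c=cv2.connectedComponentsWithStats(m.astype(np.uint8),connectivity=8)
        for i in range(1,nl):
            if st[i,4]<25: continue
            ys,xs=np.nonzero(l==i); uv=np.c_[xs,ys]
            P=deproj(n,uv,d[ys,xs]); 
            cs,_=cv2.findContours((l==i).astype(np.uint8),cv2.RETR_EXTERNAL,cv2.CHAIN_APPROX_NONE)
            hull=cv2.convexHull(cs[0]).reshape(-1,2)
            C=cast(n,uv,.07)[:,:2].astype(np.float32)
            (cc,r)=cv2.minEnclosingCircle(C)
            g=np.abs(P[:,2]-.07)<.006
            o=cv2.minEnclosingCircle(P[g][:,:2].astype(np.float32)) if g.sum()>5 else None
            print(n,k,st[i],c[i].round(1),"cast",np.round(cc,4),round(r*2,4),"z",np.percentile(P[:,2],[5,50,95]).round(3),"depth",o)
p=cv2.imread("pics/top0.png"); g=cv2.cvtColor(p,cv2.COLOR_BGR2GRAY)
m=(g<40).astype(np.uint8); m=cv2.morphologyEx(m,cv2.MORPH_OPEN,np.ones((3,3)))
cs,_=cv2.findContours(m,cv2.RETR_EXTERNAL,cv2.CHAIN_APPROX_NONE)
for c in cs:
    if 600<cv2.contourArea(c)<2000:
        w=cast("top",c.reshape(-1,2),.021)[:,:2]; print(cv2.boundingRect(c),circ(w),cv2.minEnclosingCircle(w.astype(np.float32)))
E
```

```text
top red [298 226  31  30 208] [313.4 240.3] cast [ 0.463  -0.1191] 0.0615 z [0.055 0.069 0.072] depth ((0.46314653754234314, -0.11950083076953888), 0.0302199088037014)
top blue [ 90 228  25  24 228] [102.  239.4] cast [0.4489 0.3059] 0.0529 z [0.058 0.069 0.072] depth ((0.45033973455429077, 0.3072396516799927), 0.024779675528407097)
top green [189 239  17  17  93] [196.6 246.9] cast [0.4411 0.1129] 0.035 z [0.058 0.07  0.072] depth ((0.44160521030426025, 0.11324866116046906), 0.016922537237405777)
top yellow [449 132  40  25 594] [468.7 143.3] cast [ 0.6833 -0.4619] 0.1005 z [0.022 0.064 0.069] depth ((0.6927167177200317, -0.4793933928012848), 0.03277472406625748)
top yellow [368 262  15  12  74] [374.9 267.6] cast [ 0.4131 -0.2438] 0.0288 z [0.049 0.069 0.073] depth ((0.4135018587112427, -0.2447328269481659), 0.013774298131465912)
scene blue [365 131  21  15  59] [375.2 138.6] cast [0.4499 0.3058] 0.0491 z [0.066 0.07  0.073] depth ((0.4503690302371979, 0.3073396384716034), 0.024662628769874573)
scene yellow [ 15 340  49  42 950] [ 37.2 358.1] cast [ 0.7127 -0.4721] 0.0864 z [0.023 0.066 0.07 ] depth ((0.6963759660720825, -0.48041602969169617), 0.03354131057858467)
(323, 152, 35, 34) (array([ 0.62867999, -0.18571935]), np.float64(0.03335711575653621)) ((0.6294856667518616, -0.18654030561447144), 0.0390198789536953)
(283, 147, 35, 34) (array([ 0.638341  , -0.09700139]), np.float64(0.037745112474184016)) ((0.6383301019668579, -0.09667451679706573), 0.038968879729509354)
(243, 142, 35, 33) (array([ 0.64745107, -0.00762813]), np.float64(0.037896823370391367)) ((0.6473913192749023, -0.007906245067715645), 0.03922758251428604)
(203, 137, 34, 34) (array([0.65587698, 0.08201941]), np.float64(0.0383029429873726)) ((0.6558509469032288, 0.08198568224906921), 0.03992457315325737)
(164, 132, 34, 33) (array([0.6649943, 0.1704171]), np.float64(0.03802417685042375)) ((0.6646590232849121, 0.17051541805267334), 0.039607733488082886)
```

```bash
cat >> h.py <<'E'
from scipy.spatial.transform import Rotation as Ro
TH=-np.arctan2(.0985,.995)
def go(*tg,th=TH):
    o=manip.get_obs(); R=Ro.from_quat(o["ee_rot"]).as_matrix(); p=o["position"]
    a=np.arctan2(R[1,0],R[0,0])
    print("clock",round(o["clock"],2),"pos",p.round(4),"th",a.round(4),"tilt",np.arccos(-R[2,2]).round(4),"spin",(a-th).round(4),"F",o["ft_force"].round(1),"w",round(o["grip_width"],3))
    for t in tg: print(t,"shift",(R.T@(np.array(t)-p)).round(4))
E
python3 -c "
from h import *
go((.4503,.3073,.13),(.4503,.3073,.026))"
```

```text
clock 0.1 pos [0.2141 0.5868 0.2306] th 1.221 tilt 0.0013 spin 1.3197 F [ 1.3 -0.1 -0.2] w 1.0
(0.4503, 0.3073, 0.13) shift [-0.1815  0.3177  0.1008]
(0.4503, 0.3073, 0.026) shift [-0.1814  0.3177  0.2048]
```

>>> send_rows(steps=[[[-0.022,0.038,0.012],0.165],[[-0.045,0.079,0.025],0.33],[[-0.068,0.119,0.038],0.495],[[-0.09,0.158,0.05],0.66],[[-0.113,0.198,0.063],0.825],[[-0.136,0.238,0.076],0.99],[[-0.159,0.278,0.088],1.155],[[-0.1815,0.3177,0.1],1.32]], hand=1, force=60)

```text
clock: 1.1
position: [0.4511, 0.3064, 0.1307]
ee_rot: [0.999, -0.052, -0.0, 0.0]
ft_force: [1.1, 0.6, -0.2]
grip_width: 1.0
```

```bash
python3 -c "
from h import *
go((.4503,.3073,.026))
o=manip.get_obs();p,d=manip.camera('wrist');cv2.imwrite('pics/w1.png',p[:,:,::-1])"
```

```text
clock 1.1 pos [0.4511 0.3064 0.1307] th -0.1044 tilt 0.0003 spin -0.0057 F [ 1.1  0.6 -0.2] w 1.0
(0.4503, 0.3073, 0.026) shift [-0.0008 -0.0008  0.1047]
```

View pics/w1.png

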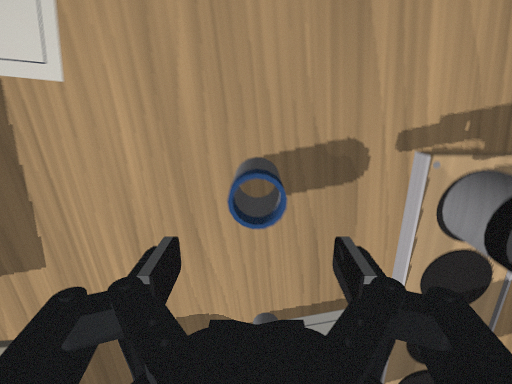

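The wrist view shows the blue ring centred at about (257, 199), midway between the fingers (cols 165 and 350), so the position holds. I'll descend.

>>> send_rows(steps=[[[0,0,0.02],0],[[-0.001,-0.001,0.045],0],[[-0.001,-0.001,0.07],0],[[-0.001,-0.001,0.09],0],[[-0.001,-0.001,0.1],0],[[-0.001,-0.001,0.104],0],[[-0.001,-0.001,0.104],0],[[-0.001,-0.001,0.104],0]])

```text
clock: 2.15
position: [0.4499, 0.3092, 0.028]
ee_rot: [0.999, -0.049, 0.0, -0.0]
ft_force: [-0.1, 0.6, -1.0]
grip_width: 1.002
```

>>> send_rows(steps=[[[0,0,0],0],[[0,0,0],0],[[0,0,0],0],[[0,0,0],0],[[0,0,0],0],[[0,0,0],0],[[0,0,0],0],[[0,0,0],0]], hand=0)

```text
clock: 3.15
position: [0.4499, 0.3091, 0.028]
ee_rot: [0.999, -0.05, 0.0, -0.0]
ft_force: [-0.4, -0.4, 6.1]
grip_width: 0.56
```

>>> send_rows(steps=[[[0,0,-0.005],0],[[0,0,-0.02],0],[[0,0,-0.045],0],[[0,0,-0.07],0],[[0,0,-0.095],0],[[0,0,-0.115],0],[[0,0,-0.125],0],[[0,0,-0.125],0]])

```text
clock: 4.15
position: [0.4497, 0.309, 0.1529]
ee_rot: [0.999, -0.049, 0.0, -0.0]
ft_force: [0.8, -0.5, -2.5]
grip_width: 0.564
```

```bash
python3 -c "
from h import *
p,d=manip.camera('wrist');cv2.imwrite('pics/w2.png',p[:,:,::-1])
go((.6559,.082,.15))"
```

```text
clock 4.2 pos [0.4494 0.3088 0.1521] th -0.0989 tilt 0.0002 spin -0.0003 F [-0.4 -0.6 -3.4] w 0.562
(0.6559, 0.082, 0.15) shift [0.2279 0.2053 0.0021]
```

View pics/w2.png

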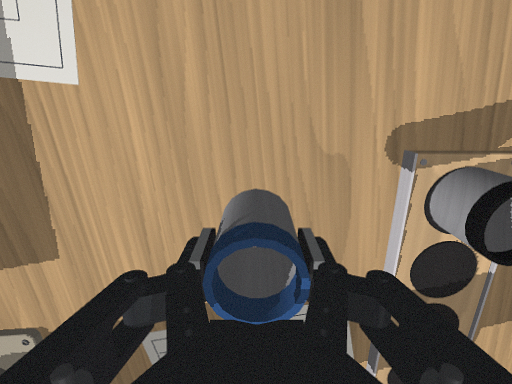

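The blue pipe is held square in the jaws (rim around cols 203–310, rows 225–320). Next I'll carry it to its pad.

>>> send_rows(steps=[[[0.02,0.018,0],0],[[0.055,0.05,0],0],[[0.095,0.085,0],0],[[0.135,0.12,0],0],[[0.175,0.156,0],0],[[0.207,0.184,0],0],[[0.222,0.198,0],0],[[0.228,0.2035,0],0]])

```text
clock: 5.2
position: [0.6562, 0.0832, 0.1513]
ee_rot: [0.999, -0.05, -0.001, 0.0]
ft_force: [-0.7, 0.4, -2.5]
grip_width: 0.564
```

```bash
python3 -c "
from h import *
p,d=manip.camera('wrist');cv2.imwrite('pics/w3.png',p[:,:,::-1])
p,d=manip.camera('top');cv2.imwrite('pics/t3.png',p[:,:,::-1])
go((.6559,.0837,.05))"
```

```text
clock 5.3 pos [0.656  0.0843 0.1517] th -0.0987 tilt 0.0009 spin -0.0001 F [ 0.2 -0.6 -2.9] w 0.565
(0.6559, 0.0837, 0.05) shift [0.     0.0006 0.1017]
```

View pics/w3.png

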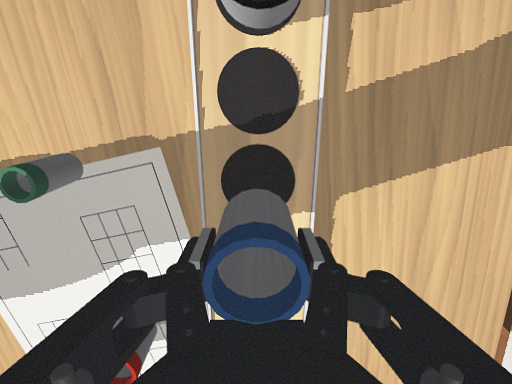

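The row runs vertically in the wrist view at col 258, in line with the held pipe. I'll lower it onto the pad.

>>> send_rows(steps=[[[0,0,0.015],0],[[0,0,0.04],0],[[0,0,0.065],0],[[0,0,0.085],0],[[0,0,0.094],0],[[0,0,0.099],0],[[0,0,0.102],0],[[0,0,0.103],0]])

```text
clock: 6.3
position: [0.6566, 0.0839, 0.0497]
ee_rot: [0.999, -0.049, 0.0, -0.0]
ft_force: [0.1, 0.1, -2.0]
grip_width: 0.561
```

>>> send_rows(steps=[[[0,0,0],0],[[0,0,0],0],[[0,0,0],0],[[0,0,0],0],[[0,0,0],0],[[0,0,0],0],[[0,0,0],0],[[0,0,0],0]], hand=1)

```text
clock: 7.3
position: [0.6563, 0.0839, 0.0493]
ee_rot: [0.999, -0.049, 0.0, -0.0]
ft_force: [-0.6, -0.4, 0.5]
grip_width: 0.995
```

>>> send_rows(steps=[[[0,0,-0.005],0],[[0,0,-0.02],0],[[0,0,-0.045],0],[[0,0,-0.07],0],[[0,0,-0.09],0],[[0,0,-0.1],0],[[0,0,-0.1],0],[[0,0,-0.1],0]])

```text
clock: 8.3
position: [0.6558, 0.0838, 0.1483]
ee_rot: [0.999, -0.049, -0.001, 0.0]
ft_force: [-0.3, -0.1, -0.1]
grip_width: 1.001
```

```bash
python3 -c "
from h import *
p,d=manip.camera('wrist');cv2.imwrite('pics/w4.png',p[:,:,::-1])
go((.4416,.1133,.13))"
```

```text
clock 8.35 pos [0.6558 0.0838 0.1482] th -0.0989 tilt 0.0016 spin -0.0003 F [0.4 0.2 0. ] w 0.998
(0.4416, 0.1133, 0.13) shift [-0.216  -0.0082  0.0186]
```

View pics/w4.png

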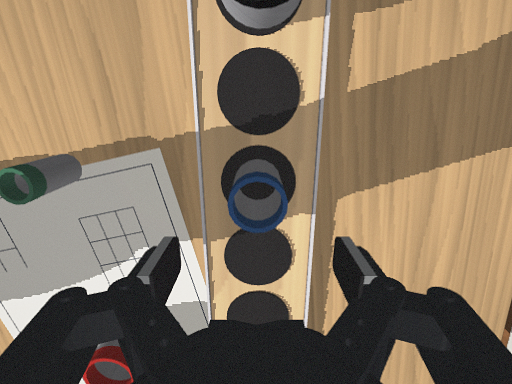

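Blue stands on the pad next to the inner thick-end pad (at about (258, 180)), upright at about (258, 203). Green is next.

>>> send_rows(steps=[[[-0.02,-0.001,0],0],[[-0.055,-0.002,0.003],0],[[-0.095,-0.003,0.006],0],[[-0.135,-0.005,0.01],0],[[-0.17,-0.006,0.014],0],[[-0.198,-0.007,0.018],0],[[-0.212,-0.008,0.018],0],[[-0.216,-0.008,0.018],0]])

```text
clock: 9.35
position: [0.442, 0.1134, 0.1314]
ee_rot: [0.999, -0.049, 0.0, -0.0]
ft_force: [-0.5, -0.7, -0.1]
grip_width: 1.001
```

```bash
python3 -c "
from h import *
p,d=manip.camera('wrist');cv2.imwrite('pics/w5.png',p[:,:,::-1])
go((.4416,.1133,.026))"
```

```text
clock 9.4 pos [0.4422 0.1133 0.1314] th -0.0989 tilt 0.0004 spin -0.0002 F [0.5 0.1 0.1] w 0.999
(0.4416, 0.1133, 0.026) shift [-0.0006  0.      0.1054]
```

View pics/w5.png

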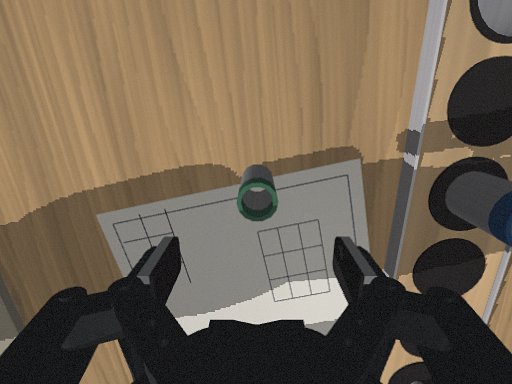

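Green is centred at (257, 199), midway between the fingers. I'll descend, grip and lift.

>>> send_rows(steps=[[[0,0,0.02],0],[[0,0,0.045],0],[[0,0,0.07],0],[[0,0,0.09],0],[[0,0,0.1],0],[[0,0,0.104],0],[[0,0,0.104],0],[[0,0,0.104],0]])

```text
clock: 10.4
position: [0.4427, 0.1134, 0.0279]
ee_rot: [0.999, -0.05, 0.001, -0.0]
ft_force: [-0.3, 0.1, 0.3]
grip_width: 0.999
```

>>> send_rows(steps=[[[0,0,0],0],[[0,0,0],0],[[0,0,0],0],[[0,0,0],0],[[0,0,0],0],[[0,0,0],0],[[0,0,0],0],[[0,0,0],0]], hand=0)

```text
clock: 11.4
position: [0.4422, 0.1132, 0.0276]
ee_rot: [0.999, -0.049, -0.0, -0.0]
ft_force: [-0.5, 0.1, 5.1]
grip_width: 0.373
```

>>> send_rows(steps=[[[0,0,-0.005],0],[[0,0,-0.02],0],[[0,0,-0.045],0],[[0,0,-0.07],0],[[0,0,-0.095],0],[[0,0,-0.115],0],[[0,0,-0.125],0],[[0,0,-0.125],0]])

```text
clock: 12.4
position: [0.4424, 0.1133, 0.1529]
ee_rot: [0.999, -0.049, 0.001, -0.0]
ft_force: [0.3, 0.6, -2.1]
grip_width: 0.373
```

```bash
python3 -c "
from h import *
p,d=manip.camera('wrist');cv2.imwrite('pics/w6.png',p[:,:,::-1])
go((.6475,-.0078,.15))"
```

```text
clock 12.45 pos [0.442  0.1131 0.1522] th -0.0989 tilt 0.0002 spin -0.0003 F [ 0.4 -0.3 -2.4] w 0.376
(0.6475, -0.0078, 0.15) shift [0.2164 0.1    0.0021]
```

View pics/w6.png

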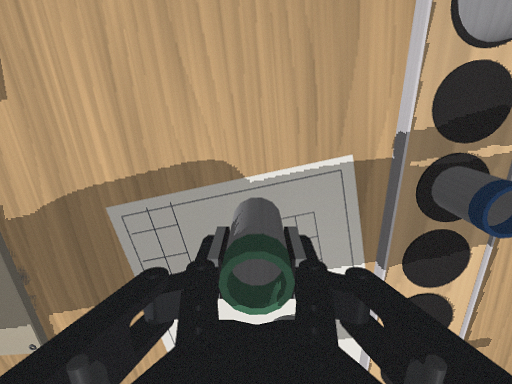

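Green is held centred (rim about (256, 275)). I'll carry it over and lower it. The height difference between desk and pad is 21 mm, so it should stop at a TCP z of about 0.049.

>>> send_rows(steps=[[[0.02,0.01,0],0],[[0.055,0.026,0],0],[[0.095,0.044,0],0],[[0.135,0.062,0],0],[[0.17,0.079,0],0],[[0.198,0.092,0],0],[[0.212,0.098,0],0],[[0.2165,0.1,0],0]])

```text
clock: 13.45
position: [0.6476, -0.0085, 0.1508]
ee_rot: [0.999, -0.05, -0.001, 0.0]
ft_force: [-1.3, -0.3, -1.5]
grip_width: 0.38
```

```bash
python3 -c "
from h import *
p,d=manip.camera('wrist');cv2.imwrite('pics/w7.png',p[:,:,::-1])
go((.6475,-.0078,.049))"
```

```text
clock 13.5 pos [ 0.6476 -0.0084  0.151 ] th -0.0997 tilt 0.0018 spin -0.001 F [ 0.1  0.3 -2.5] w 0.377
(0.6475, -0.0078, 0.049) shift [-0.     -0.0006  0.102 ]
```

View pics/w7.png

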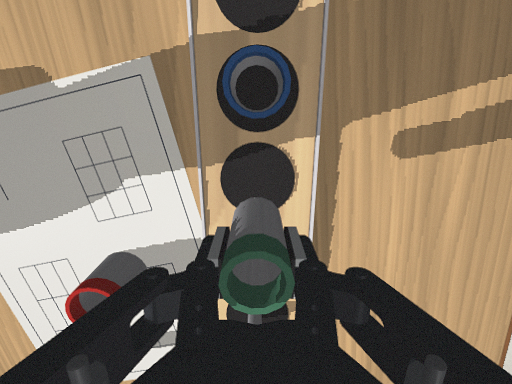

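Blue sits well on its pad at (257, 85), and green is lined up with the row. I'll lower it.

>>> send_rows(steps=[[[0,0,0.015],0],[[0,0,0.04],0],[[0,0,0.065],0],[[0,0,0.085],0],[[0,0,0.094],0],[[0,0,0.099],0],[[0,0,0.102],0],[[0,0,0.103],0]])

```text
clock: 14.5
position: [0.648, -0.0078, 0.0497]
ee_rot: [0.999, -0.049, 0.0, -0.0]
ft_force: [-0.6, -0.0, -1.2]
grip_width: 0.375
```

>>> send_rows(steps=[[[0,0,0],0],[[0,0,0],0],[[0,0,0],0],[[0,0,0],0],[[0,0,0],0],[[0,0,0],0],[[0,0,0],0],[[0,0,0],0]], hand=1)

```text
clock: 15.5
position: [0.6477, -0.0077, 0.0493]
ee_rot: [0.999, -0.049, -0.0, -0.0]
ft_force: [-0.4, 0.5, -0.2]
grip_width: 0.999
```

>>> send_rows(steps=[[[0,0,-0.005],0],[[0,0,-0.02],0],[[0,0,-0.045],0],[[0,0,-0.07],0],[[0,0,-0.09],0],[[0,0,-0.1],0],[[0,0,-0.1],0],[[0,0,-0.1],0]])

```text
clock: 16.5
position: [0.6472, -0.0077, 0.1483]
ee_rot: [0.999, -0.049, -0.001, 0.0]
ft_force: [0.3, -0.1, -0.4]
grip_width: 0.997
```

```bash
python3 -c "
from h import *
p,d=manip.camera('wrist');cv2.imwrite('pics/w8.png',p[:,:,::-1])
go((.4632,-.1195,.13))"
```

```text
clock 16.55 pos [ 0.6472 -0.0077  0.1482] th -0.0989 tilt 0.0016 spin -0.0003 F [ 0.   0.8 -0.4] w 1.001
(0.4632, -0.1195, 0.13) shift [-0.172   0.1294  0.0185]
```

View pics/w8.png

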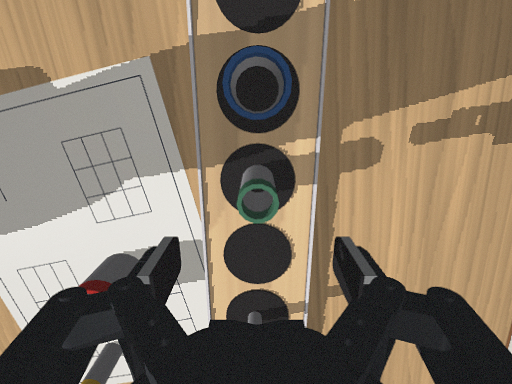

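Green stands on its pad (rim at (258, 203)). Red is next.

>>> send_rows(steps=[[[-0.02,0.012,0],0],[[-0.05,0.034,0.003],0],[[-0.08,0.058,0.006],0],[[-0.11,0.082,0.01],0],[[-0.138,0.104,0.014],0],[[-0.16,0.12,0.018],0],[[-0.17,0.128,0.018],0],[[-0.172,0.129,0.018],0]])

```text
clock: 17.55
position: [0.4638, -0.1192, 0.1314]
ee_rot: [0.999, -0.05, 0.0, -0.0]
ft_force: [-0.1, -0.1, 0.4]
grip_width: 1.001
```

```bash
python3 -c "
from h import *
p,d=manip.camera('wrist');cv2.imwrite('pics/w9.png',p[:,:,::-1])
go((.4632,-.1195,.026))"
```

```text
clock 17.6 pos [ 0.4641 -0.1189  0.1314] th -0.0989 tilt 0.0005 spin -0.0002 F [0.1 0.7 0.5] w 1.003
(0.4632, -0.1195, 0.026) shift [-0.0009  0.0007  0.1054]
```

View pics/w9.png

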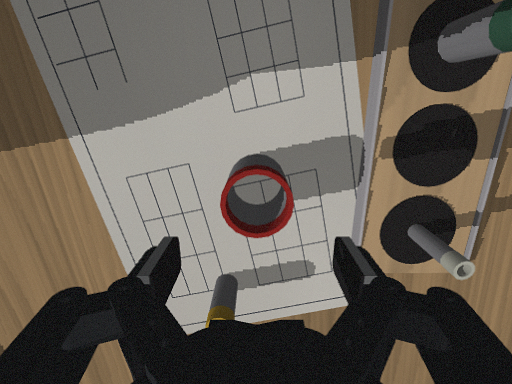

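Red is centred at (257, 201). The yellow pipe, near (220, 315), is clear of the gripper body. I'll descend, grip and lift.

>>> send_rows(steps=[[[0,0,0.02],0],[[-0.001,0.001,0.045],0],[[-0.001,0.001,0.07],0],[[-0.001,0.001,0.09],0],[[-0.001,0.001,0.1],0],[[-0.001,0.001,0.104],0],[[-0.001,0.001,0.104],0],[[-0.001,0.001,0.104],0]])

```text
clock: 18.6
position: [0.4632, -0.12, 0.0279]
ee_rot: [0.999, -0.049, 0.001, -0.0]
ft_force: [-0.7, 0.3, -0.4]
grip_width: 1.002
```

>>> send_rows(steps=[[[0,0,0],0],[[0,0,0],0],[[0,0,0],0],[[0,0,0],0],[[0,0,0],0],[[0,0,0],0],[[0,0,0],0],[[0,0,0],0]], hand=0)

```text
clock: 19.6
position: [0.4633, -0.12, 0.0282]
ee_rot: [0.999, -0.05, 0.001, -0.0]
ft_force: [-2.1, 1.6, 10.6]
grip_width: 0.705
```

>>> send_rows(steps=[[[0,0,-0.005],0],[[0,0,-0.02],0],[[0,0,-0.045],0],[[0,0,-0.07],0],[[0,0,-0.095],0],[[0,0,-0.115],0],[[0,0,-0.125],0],[[0,0,-0.125],0]])

```text
clock: 20.6
position: [0.4629, -0.12, 0.1528]
ee_rot: [0.999, -0.05, 0.001, -0.0]
ft_force: [0.2, -0.4, -4.5]
grip_width: 0.707
```

```bash
python3 -c "
from h import *
p,d=manip.camera('wrist');cv2.imwrite('pics/w10.png',p[:,:,::-1])
go((.6648,.1707,.15))"
```

```text
clock 20.65 pos [ 0.4625 -0.1199  0.1521] th -0.099 tilt 0.0003 spin -0.0003 F [-0.1 -0.2 -4.1] w 0.702
(0.6648, 0.1707, 0.15) shift [ 0.1726 -0.3092  0.0021]
```

View pics/w10.png

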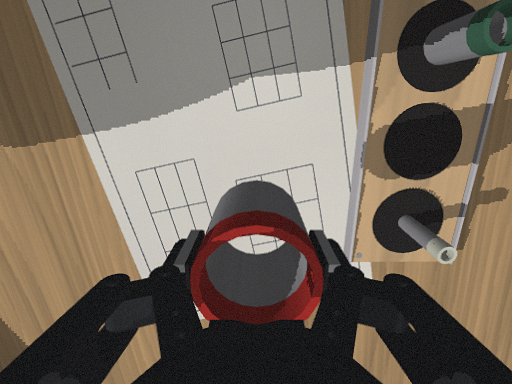

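Red is held squarely. I'll carry it along the row on the near side, then move in over its pad.

>>> send_rows(steps=[[[0,-0.015,0],0],[[0,-0.045,0],0],[[0.005,-0.085,0],0],[[0.02,-0.125,0],0],[[0.04,-0.165,0],0],[[0.06,-0.205,0],0],[[0.08,-0.24,0],0],[[0.1,-0.27,0],0]])

```text
clock: 21.65
position: [0.5886, 0.1418, 0.151]
ee_rot: [0.999, -0.049, -0.001, 0.0]
ft_force: [0.6, -0.2, -3.7]
grip_width: 0.704
```

>>> send_rows(steps=[[[0.02,-0.018,0],0],[[0.04,-0.03,0],0],[[0.058,-0.037,0],0],[[0.068,-0.039,0],0],[[0.0725,-0.039,0],0],[[0.0725,-0.039,0],0],[[0.0725,-0.039,0],0],[[0.0725,-0.039,0],0]])

```text
clock: 22.65
position: [0.6647, 0.1704, 0.1525]
ee_rot: [0.999, -0.05, 0.0, -0.0]
ft_force: [-0.0, 0.4, -4.2]
grip_width: 0.704
```

```bash
python3 -c "
from h import *
p,d=manip.camera('wrist');cv2.imwrite('pics/w11.png',p[:,:,::-1])
go((.6648,.1707,.049))"
```

```text
clock 22.7 pos [0.6647 0.1705 0.1525] th -0.099 tilt 0.0004 spin -0.0003 F [-0.3  0.6 -4.5] w 0.704
(0.6648, 0.1707, 0.049) shift [ 0.     -0.0002  0.1035]
```

View pics/w11.png

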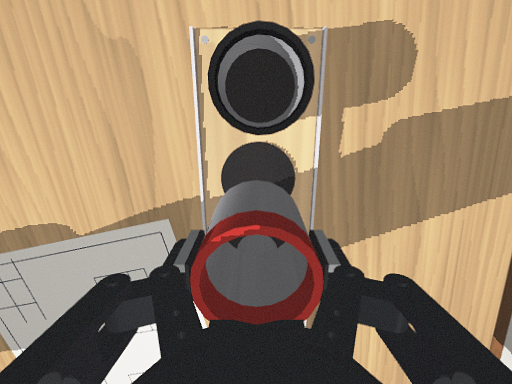

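Red hangs over its pad, with the black end sample clear above it at (260, 78). I'll lower it.

>>> send_rows(steps=[[[0,0,0.015],0],[[0,0,0.04],0],[[0,0,0.065],0],[[0,0,0.085],0],[[0,0,0.094],0],[[0,0,0.099],0],[[0,0,0.102],0],[[0,0,0.1035],0]])

```text
clock: 23.7
position: [0.6653, 0.1705, 0.0494]
ee_rot: [0.999, -0.049, 0.0, -0.0]
ft_force: [-3.3, -0.4, 7.3]
grip_width: 0.701
```

>>> send_rows(steps=[[[0,0,0],0],[[0,0,0],0],[[0,0,0],0],[[0,0,0],0],[[0,0,0],0],[[0,0,0],0],[[0,0,0],0],[[0,0,0],0]], hand=1)

```text
clock: 24.7
position: [0.6649, 0.1704, 0.0488]
ee_rot: [0.999, -0.049, -0.0, -0.0]
ft_force: [-0.5, 0.3, 0.3]
grip_width: 0.996
```

>>> send_rows(steps=[[[0,0,-0.005],0],[[0,0,-0.02],0],[[0,0,-0.045],0],[[0,0,-0.07],0],[[0,0,-0.09],0],[[0,0,-0.1],0],[[0,0,-0.1],0],[[0,0,-0.1],0]])

```text
clock: 25.7
position: [0.6644, 0.1704, 0.1477]
ee_rot: [0.999, -0.049, -0.001, 0.0]
ft_force: [0.4, -0.7, -0.2]
grip_width: 1.003
```

```bash
python3 -c "
from h import *
p,d=manip.camera('wrist');cv2.imwrite('pics/w12.png',p[:,:,::-1])
go((.4135,-.2447,.13))"
```

```text
clock 25.75 pos [0.6644 0.1704 0.1477] th -0.0989 tilt 0.0017 spin -0.0003 F [-0.1  0.4  1. ] w 1.0
(0.4135, -0.2447, 0.13) shift [-0.2086  0.4378  0.0183]
```

View pics/w12.png

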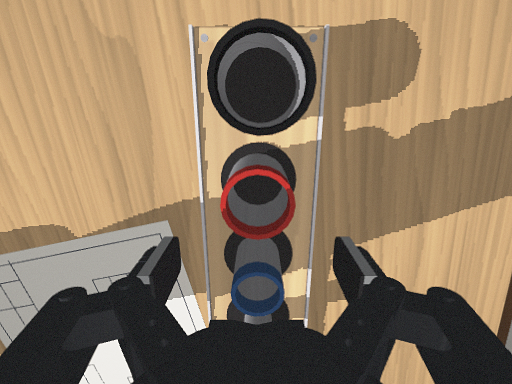

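Red stands on its pad (rim at (258, 203)) next to blue. Yellow is the last one.

>>> send_rows(steps=[[[-0.02,0.005,0],0],[[-0.05,0.02,0],0],[[-0.085,0.05,0],0],[[-0.11,0.085,0],0],[[-0.13,0.125,0],0],[[-0.145,0.165,0],0],[[-0.16,0.205,0],0],[[-0.17,0.245,0],0]])

```text
clock: 26.75
position: [0.4703, -0.0576, 0.1483]
ee_rot: [0.999, -0.049, -0.0, -0.0]
ft_force: [0.8, 0.0, 0.6]
grip_width: 1.002
```

>>> send_rows(steps=[[[-0.01,0.04,0],0],[[-0.018,0.08,0.004],0],[[-0.026,0.12,0.008],0],[[-0.033,0.155,0.012],0],[[-0.037,0.18,0.016],0],[[-0.0385,0.19,0.018],0],[[-0.0385,0.193,0.018],0],[[-0.0385,0.193,0.018],0]])

```text
clock: 27.75
position: [0.4145, -0.2441, 0.1307]
ee_rot: [0.999, -0.049, -0.0, -0.0]
ft_force: [0.2, -0.1, -0.1]
grip_width: 1.001
```

```bash
python3 -c "
from h import *
p,d=manip.camera('wrist');cv2.imwrite('pics/w13.png',p[:,:,::-1])
go((.4135,-.2447,.026))"
```

```text
clock 27.8 pos [ 0.4146 -0.2439  0.1308] th -0.0977 tilt 0.0003 spin 0.001 F [-0.2 -0.4 -0.1] w 1.003
(0.4135, -0.2447, 0.026) shift [-0.001   0.0009  0.1048]
```

View pics/w13.png

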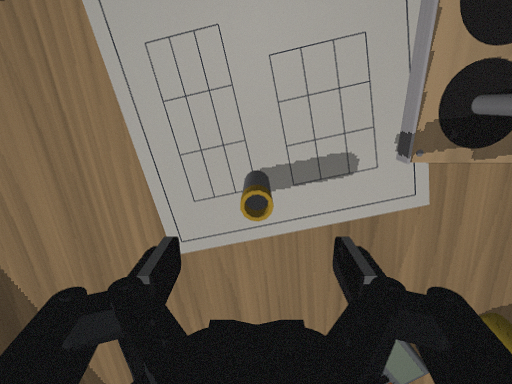

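Yellow is centred at (257, 205), so the 1 mm y trim is right. I'll descend, grip and lift.

>>> send_rows(steps=[[[0,0,0.02],0],[[-0.001,0.001,0.045],0],[[-0.001,0.001,0.07],0],[[-0.001,0.001,0.09],0],[[-0.001,0.001,0.1],0],[[-0.001,0.001,0.104],0],[[-0.001,0.001,0.104],0],[[-0.001,0.001,0.104],0]])

```text
clock: 28.8
position: [0.4135, -0.2458, 0.0274]
ee_rot: [0.999, -0.049, 0.001, -0.0]
ft_force: [0.5, -0.1, 0.0]
grip_width: 0.999
```

>>> send_rows(steps=[[[0,0,0],0],[[0,0,0],0],[[0,0,0],0],[[0,0,0],0],[[0,0,0],0],[[0,0,0],0],[[0,0,0],0],[[0,0,0],0]], hand=0)

```text
clock: 29.8
position: [0.4132, -0.2458, 0.027]
ee_rot: [0.999, -0.049, 0.0, -0.0]
ft_force: [-0.7, 1.0, 5.6]
grip_width: 0.307
```

>>> send_rows(steps=[[[0,0,-0.005],0],[[0,0,-0.02],0],[[0,0,-0.045],0],[[0,0,-0.07],0],[[0,0,-0.095],0],[[0,0,-0.115],0],[[0,0,-0.125],0],[[0,0,-0.125],0]])

```text
clock: 30.8
position: [0.4133, -0.2458, 0.1523]
ee_rot: [0.999, -0.049, 0.001, -0.0]
ft_force: [0.0, -0.8, -1.6]
grip_width: 0.307
```

```bash
python3 -c "
from h import *
p,d=manip.camera('wrist');cv2.imwrite('pics/w14.png',p[:,:,::-1])
go((.6383,-.0968,.15))"
```

```text
clock 30.85 pos [ 0.413  -0.2456  0.1516] th -0.0989 tilt 0.0003 spin -0.0002 F [ 0.5 -0.4 -1.1] w 0.306
(0.6383, -0.0968, 0.15) shift [ 0.2095 -0.1703  0.0017]
```

View pics/w14.png

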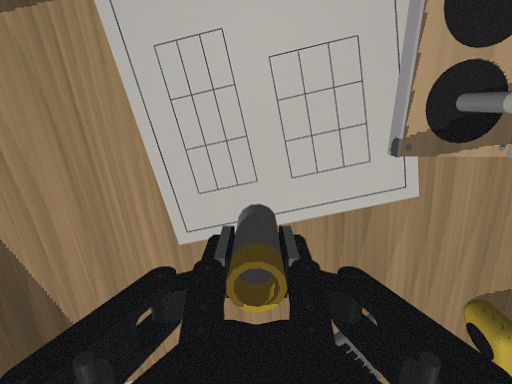

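Yellow is held centred (rim about (257, 285)). I'll move along the row first, then in over the pad, to stay away from the white end sample.

>>> send_rows(steps=[[[0,-0.015,0],0],[[0.01,-0.045,0],0],[[0.03,-0.085,0],0],[[0.055,-0.12,0],0],[[0.085,-0.145,0],0],[[0.115,-0.16,0],0],[[0.145,-0.168,0],0],[[0.175,-0.1695,0],0]])

```text
clock: 31.85
position: [0.6045, -0.0934, 0.1502]
ee_rot: [0.999, -0.049, -0.001, -0.0]
ft_force: [1.0, 0.4, -1.0]
grip_width: 0.306
```

>>> send_rows(steps=[[[0.02,0,0],0],[[0.03,0,0],0],[[0.0345,0,0],0],[[0.0345,0,0],0],[[0.0345,0,0],0],[[0.0345,0,0],0],[[0.0345,0,0],0],[[0.0345,0,0],0]])

```text
clock: 32.85
position: [0.6383, -0.0977, 0.1519]
ee_rot: [0.999, -0.049, 0.0, -0.0]
ft_force: [0.9, -0.1, -1.1]
grip_width: 0.307
```

```bash
python3 -c "
from h import *
p,d=manip.camera('wrist');cv2.imwrite('pics/w15.png',p[:,:,::-1])
go((.6383,-.0975,.048))"
```

```text
clock 32.9 pos [ 0.6382 -0.0977  0.1518] th -0.099 tilt 0.0002 spin -0.0004 F [ 0.2 -0.2 -1.2] w 0.307
(0.6383, -0.0975, 0.048) shift [ 0.     -0.0002  0.1038]
```

View pics/w15.png

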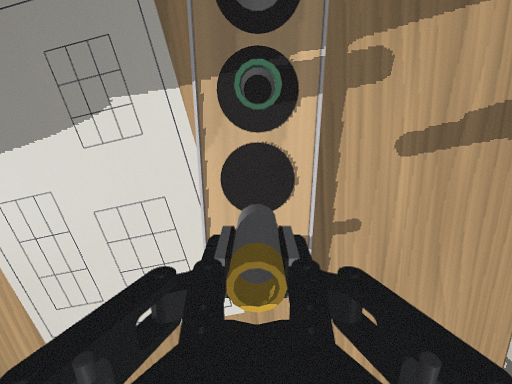

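Yellow is in line with the row, next to green at (258, 85). I'll lower, release and retreat upward.

>>> send_rows(steps=[[[0,0,0.015],0],[[0,0,0.04],0],[[0,0,0.065],0],[[0,0,0.085],0],[[0,0,0.094],0],[[0,0,0.099],0],[[0,0,0.102],0],[[0,0,0.1035],0]])

```text
clock: 33.9
position: [0.6386, -0.0978, 0.0487]
ee_rot: [0.999, -0.049, 0.0, -0.0]
ft_force: [-0.0, -0.5, -0.3]
grip_width: 0.306
```

>>> send_rows(steps=[[[0,0,0],0],[[0,0,0],0],[[0,0,0],0],[[0,0,0],0],[[0,0,0],0],[[0,0,0],0],[[0,0,0],0],[[0,0,0],0]], hand=1)

```text
clock: 34.9
position: [0.6383, -0.0977, 0.0483]
ee_rot: [0.999, -0.049, -0.0, -0.0]
ft_force: [-0.1, -0.7, -0.1]
grip_width: 1.001
```

>>> send_rows(steps=[[[0,0,-0.005],0],[[0,0,-0.02],0],[[0,0,-0.045],0],[[0,0,-0.07],0],[[0,0,-0.09],0],[[0,0,-0.1],0],[[0,0,-0.1],0],[[0,0,-0.1],0]])

```text
clock: 35.9
position: [0.6378, -0.0976, 0.1474]
ee_rot: [0.999, -0.049, -0.001, -0.0]
ft_force: [0.1, 1.0, 0.1]
grip_width: 0.998
```

>>> send_rows(steps=[[[-0.02,0,0],0],[[-0.05,0.01,0],0],[[-0.09,0.03,0],0],[[-0.13,0.06,0],0],[[-0.16,0.1,0],0],[[-0.18,0.14,0],0],[[-0.19,0.18,0],0],[[-0.19,0.2,0],0]])

```text
clock: 36.9
position: [0.4277, -0.2799, 0.1478]
ee_rot: [0.999, -0.051, -0.0, -0.0]
ft_force: [0.3, 0.0, -0.7]
grip_width: 0.998
```

```bash
python3 - <<'E'
from h import *
go((.4,-.3,.15))
pads={"yellow":(.6383,-.0968),"green":(.6475,-.0078),"blue":(.6559,.0820),"red":(.6648,.1705)}
for n in("top","scene"):
    p,d=manip.camera(n); cv2.imwrite(f"pics/{n}F.png",p[:,:,::-1])
    for k,m in masks(p).items():
        ys,xs=np.nonzero(m&(d>0)); P=deproj(n,np.c_[xs,ys],d[ys,xs])
        g=(np.abs(P[:,2]-.091)<.006)&(np.hypot(*(P[:,:2]-pads[k]).T)<.06)
        if g.sum()>5:
            c,r=cv2.minEnclosingCircle(P[g][:,:2].astype(np.float32)); print(n,k,np.round(c,4),round(2*r,4),"off",np.hypot(*(np.array(c)-pads[k])).round(4),"z",np.median(P[g][:,2]).round(4))
E
```

```text
clock 36.9 pos [ 0.4277 -0.2799  0.1478] th -0.1018 tilt 0.0008 spin -0.0031 F [ 0.3  0.  -0.7] w 0.998
(0.4, -0.3, 0.15) shift [-0.0255  0.0228 -0.0022]
top red [0.6645 0.1699] 0.0618 off 0.0007 z 0.091
top blue [0.6546 0.0831] 0.049 off 0.0017 z 0.091
top green [ 0.6466 -0.0069] 0.0341 off 0.0013 z 0.0909
top yellow [ 0.6376 -0.0985] 0.0279 off 0.0018 z 0.0912
scene red [0.6643 0.1685] 0.0624 off 0.0021 z 0.0906
scene blue [0.6565 0.0807] 0.0475 off 0.0014 z 0.0905
scene green [ 0.6477 -0.008 ] 0.0326 off 0.0003 z 0.0914
```

View pics/sceneF.png

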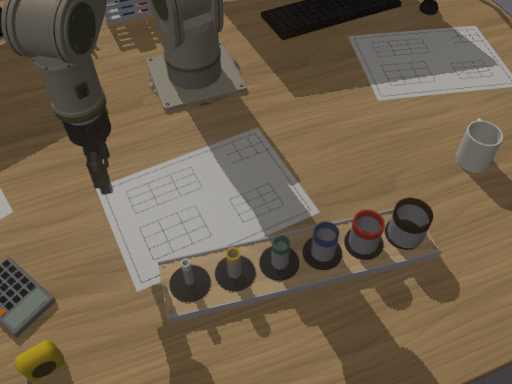

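View pics/topF.png

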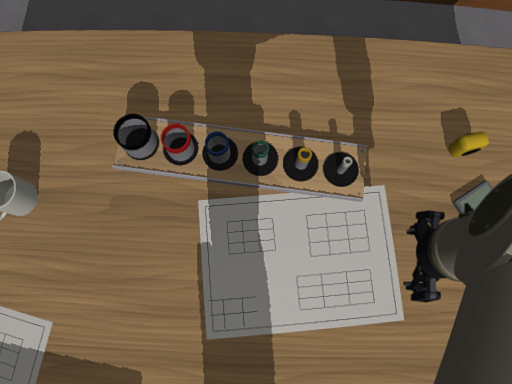

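Both views show all six pipes upright in order: white, yellow, green, blue, red, black. The end samples are at the same pixels as at the start (black (133, 132), white (345, 165) in the top view), and the arm is clear of everything.

```bash
python3 -c "
from workcell import manip
print(manip.hand_in())"
```

```text
the job is handed in; nothing more can be done
None
```

I put the four loose pipes back on the inner pads and handed the job in at about 37 s of the 106 s allowed. From the thin end the row now reads white 17, yellow 27, green 34, blue 49, red 61, black 76. Each pipe was gripped at 60 N, lowered to its pad, released there, and the gripper lifted straight up.

- **Position:** in the last top view, all four pipes were within 2 mm of their pad centres.
- **Height:** their rims were at about 91 mm, as expected for pipes standing on the pads.
- **Second view:** the scene camera agreed to about 2 mm for red, blue and green. It gave no reading for yellow, so yellow's measured position comes from the top view only, though it looks upright on its pad in both pictures.
- **End samples:** I compared them with the start pictures by eye only; they looked unmoved and upright.

The hand-in gave no verdict, and no check failed.

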